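# Crack open the gummed-up dry box

## Robot

A 6-joint arm with a two-finger parallel gripper is mounted at the origin on the work surface. World frame = base frame: x ahead of the robot, y to its left, z up, the work surface at z = 0. Lengths are in mm, angles in rad, forces in N, time in s.
With the tool pointing down it reaches from about 300 to 950 mm from the base axis. Payload 3.1 kg.
Tool frame: the origin (TCP) lies between the finger pads; the fingertips stand 11 mm ahead of it and the grasp point (between the pads) lies 8 mm behind it; z points along the fingers, y is the direction in which the jaws open and shut (so a half turn about z gives the same grasp; the last joint's range is limited). The gripper opens to 85 mm and grips with 20 to 120 N. Pads are 22 mm wide; open, the fingers measure 114 mm over their backs; the gripper's body (76 mm by 85 mm) begins 54 mm behind the grasp point. The pads swing forward as they close: fully open they stand 13 mm farther back than shut.
Start: joints at [1.094, 0.308, 1.634, -0, 1.2, -0.07], TCP at [247.321, 573.99, 242.272] pointing down, gripper open.
Joint ranges: [-3.06, 3.06], [-0.79, 1.96], [0.05, 2.63], [-1.19, 4.34], [0.05, 2.64], [-2.94, 2.94]. Speed limits (rad/s): [2.79, 2.79, 3.14, 3.14, 3.14, 3.14].

## Interface

Orientations are given as a unit quaternion [w, x, y, z].
In Python, from workcell import r gives the robot as it stands.
- The arm moves only by the tool drive_tool, never from a script. Its arguments are lists of equal length, an entry for each row: "grip": the finger opening in cm, from 0 to 8.54; "xyz": the shift along the world's x, y, z in cm, a list of three; "roll": the turn about the world's z in degrees. In form: {"grip": [grip, ...], "xyz": [[dx, dy, dz], ...], "roll": [roll, ...]}. A call has 1 to 20 rows; each row is the pose to reach, as a shift and turn from the pose commanded when the call began; what a row does not reach only later rows make up. A row lasts 1/8 s, in which the tool goes at most 62.5 mm and 10.7 degrees, less where a joint would pass 70% of its speed; a pose out of reach is approached as far as the arm can. A call with a gripper value outside its range is refused whole. The fingers move at their own pace and stop on an object; "squeeze" is the grip in N (left out, the last holds). Time passes only in rows, so rows that repeat a pose let the fingers close. It gives the time, the measured TCP pose, the force and the opening at its end, in the units of the state.
- r.get_obs(): the state, without advancing time (a new reading comes with each control period).
- r.camera(name): name is "scene" or "top" or "wrist"; returns a dict with "color" (400x640x3 uint8, red, green, blue), "fx", "fy", "cx", "cy" (pixels), "distortion" ([k1, k2, p1, p2, k3] as OpenCV has them; the pictures are not rectified), "rvec" (rotation vector, rad) and "tvec" (3), from world to camera coordinates, as OpenCV has them. Camera axes: x right, y down, z forward; pixel columns grow to the right and rows downward; lengths in mm; the calibration is good to about 2 mm. A picture is of the moment at which its call begins. There is no depth.
- r.close_job(): hands the job in, once; it reports no verdict.
The state is a dict: "time": time; "q": joint angles; "qd": joint speeds; "effort": joint torques, N m; "ee_pos": TCP position; "eef_rot": TCP orientation; "ft_force": force on the tool from outside, world axes, zero at the start; "ft_torque": the same for the moment, N m; "gripper_width": finger opening in mm.
Only numpy, scipy, OpenCV 4.12 (cv2) and the standard library are available. Lean on these libraries where they do the work, as an engineer would, in place of code of your own. Each camera call takes 0.05 s, during which the arm holds its last target.

## Task

The green lid of the dry box is gummed shut with plaster and has two tins standing on it: move the blue and the red tin onto the low plywood shelf, upright and side by side, so that they carry on the straight row started by the white tin (in either order, about a finger's width, 15 mm, between neighbours, the row parallel to the shelf's long edges). Then take the lid by its black handle, break it free of the sticky seal without letting it fly wide open, and finish while still holding it steadily just ajar, its front edge raised about 35 mm. Leave the white tin, the bottle, the bowl and the filling knife where they are.

Things in the scene. Friction and masses are not known exactly. Their poses are not given: they have to be found in the camera images.
- chest: Grey steel dry box fixed to the bench, 220 x 220 mm, 100 mm high without the lid, which covers it. Origin: centre of its underside; x points from its front (handle side, towards the robot) to its hinge side at the back, z up. The lid is 12 mm thick, so its upper face is 112 mm above the bench when shut.
- lid_angle (a joint): Angle of the green lid (230 x 230 x 12 mm), rad: 0 shut, growing as its front edge (230 mm from the hinge) rises; 0.15 lifts it 35 mm; stop at 0.32. The hinge is parallel to the chest's y. Upward force needed at the handle (sticky seal and lid weight): 13 to 20 N to start it, varying; 8 to 13 at 0.1 rad, 3 to 8 at 0.15, 1 to 4 from 0.2 on. Let go, it falls shut.
- lid: The green lid with its handle, 0.5 kg. Origin: middle of the hinge line, at the lid's underside: 110 mm along +x from the chest's origin and 100 mm above the bench. x and y as the chest's when shut; it turns with the lid.
- lid_handle (a point): Centre of the black bar handle on the lid near its front edge: 195 mm from the hinge line (85 mm in front of the chest's centre when shut), 34 mm above the lid's upper face. The bar runs along the lid's y: 100 mm long, 16 mm thick in x, from 23 to 45 mm above the lid's face, a post at each end (72 mm free between them).
- shelf: Low plywood shelf fixed on the bench, 130 mm deep (its x) and 310 mm long (its y), upper face 50 mm above the bench. No lip or back. Origin: centre of its underside at bench height, z up.
- tin_blue: Tin with a blue band, closed, 56 mm diameter, 80 mm tall, 0.15 to 0.31 kg, loose; starts standing on the shut lid behind the handle. Origin: centre of its underside, z up.
- tin_red: Tin with a red band, otherwise the same as the blue one; also starts standing on the lid.
- tin_white: White-banded tin, same size, standing near one end of the shelf; it starts the row and stays where it is. Origin: centre of its underside, x and y parallel to the shelf's.
- bottle: Amber bottle, 44 mm diameter, 100 mm tall, standing near the other end of the shelf, about 230 mm from the white tin; leave it. Origin: centre of its underside.
- bowl: Black rubber mixing bowl on the bench near the robot, 90 mm across, 50 mm tall; leave it. Origin: centre of its underside.
- knife: Filling knife (spatula), 200 mm long, lying on the bench in front of the shelf; leave it. Origin: about its middle, on its underside; it lies along its x axis.

How it is judged (in metres and radians):
On the way, in this order (a step that is already met when the one before it is completed fails the run):
1. both tins stand released in the row with the white tin, the lid still shut (z of tin_blue in the frame of shelf between 0.044 and 0.056 m and angle between each of tin_blue, tin_red's own z axis and vertical below 0.1 rad and x of tin_blue in the frame of tin_white between -0.015 and 0.015 m and linear speed of each of tin_blue, tin_red below 0.03 m/s and contact force between each of tin_blue, tin_red and the fingers below 0.2 N and z of tin_red in the frame of shelf between 0.044 and 0.056 m and x of tin_red in the frame of tin_white between -0.015 and 0.015 m and ((horizontal distance between tin_white and tin_blue between 0.057 and 0.088 m and horizontal distance between tin_blue and tin_red between 0.057 and 0.088 m and horizontal distance between tin_white and tin_red above 0.11 m) or (horizontal distance between tin_white and tin_red between 0.057 and 0.088 m and horizontal distance between tin_red and tin_blue between 0.057 and 0.088 m and horizontal distance between tin_white and tin_blue above 0.11 m)) and value of joint lid_angle below 0.02 rad), for 0.2 s.
2. the lid is broken free by its handle (z of tin_blue in the frame of shelf between 0.044 and 0.056 m and angle between each of tin_blue, tin_red's own z axis and vertical below 0.1 rad and x of tin_blue in the frame of tin_white between -0.015 and 0.015 m and linear speed of each of tin_blue, tin_red below 0.03 m/s and contact force between each of tin_blue, tin_red and the fingers below 0.2 N and z of tin_red in the frame of shelf between 0.044 and 0.056 m and x of tin_red in the frame of tin_white between -0.015 and 0.015 m and ((horizontal distance between tin_white and tin_blue between 0.057 and 0.088 m and horizontal distance between tin_blue and tin_red between 0.057 and 0.088 m and horizontal distance between tin_white and tin_red above 0.11 m) or (horizontal distance between tin_white and tin_red between 0.057 and 0.088 m and horizontal distance between tin_red and tin_blue between 0.057 and 0.088 m and horizontal distance between tin_white and tin_blue above 0.11 m)) and value of joint lid_angle above 0.06 rad and contact force between lid and the fingers above 1 N), for 0.1 s.
At the end, for the whole second after the job is handed in: Handle still gripped (over 1 N), lid steady at 0.10 to 0.22 rad (front edge up about 23 to 50 mm). Both tins upright on the shelf, released, in a row from the white tin: neighbouring centres 57 to 88 mm apart, each within 15 mm of the line through the white tin along the shelf (z of tin_blue in the frame of shelf between 0.044 and 0.056 m and angle between each of tin_blue, tin_red's own z axis and vertical below 0.1 rad and x of tin_blue in the frame of tin_white between -0.015 and 0.015 m and linear speed of each of tin_blue, tin_red below 0.03 m/s and contact force between each of tin_blue, tin_red and the fingers below 0.2 N and z of tin_red in the frame of shelf between 0.044 and 0.056 m and x of tin_red in the frame of tin_white between -0.015 and 0.015 m and ((horizontal distance between tin_white and tin_blue between 0.057 and 0.088 m and horizontal distance between tin_blue and tin_red between 0.057 and 0.088 m and horizontal distance between tin_white and tin_red above 0.11 m) or (horizontal distance between tin_white and tin_red between 0.057 and 0.088 m and horizontal distance between tin_red and tin_blue between 0.057 and 0.088 m and horizontal distance between tin_white and tin_blue above 0.11 m)) and value of joint lid_angle between 0.1 and 0.22 rad and velocity of joint lid_angle between -0.05 and 0.05 rad/s and contact force between lid and the fingers above 1 N); the arm keeps its last pose, push and grip.
It fails at once if the lid is opened while a tin still stands on it (value of joint lid_angle above 0.04 rad and ((horizontal distance between tin_blue and chest below 0.1 m and height (world z) of tin_blue below 0.16 m) or (horizontal distance between tin_red and chest below 0.1 m and height (world z) of tin_red below 0.16 m))).
It fails at once if the lid flies wide open (past 0.28 rad, front edge about 63 mm up) (value of joint lid_angle above 0.28 rad).
It fails at once if a tin is knocked over (angle between any of tin_blue, tin_red's own z axis and vertical above 0.7 rad).
It fails at once if the white tin, bottle, bowl or filling knife is moved more than 15 mm (distance of any of tin_white, bottle, bowl, knife from where it was at the start of the episode above 0.015 m).
It also fails if it takes over 59 s, if anything falls off the work surface, if the arm or the gripper's body presses on something with over 40 N, if the wrist force passes 120 N, or if a joint passes its speed limit or range.

## Working session

There is one attempt and no reset: what is moved stays moved. The work goes in short steps, Python scripts to look and compute and a tool call to move; the robot and the scene stay as the last step left them, time stands still between calls to the robot, and variables do not carry over. Pictures are saved under pics/ and viewed, and the job is handed in when it is done.

Besides the shell and the picture viewer there is one more tool, called after "Call:" as a command line: name --pt "numbers of a row" for each row, then --argument value for the rest. drive_tool: Moves the arm, as the interface text tells. Its arguments: {"type":"object","properties":{"grip":{"type":"array","items":{"type":"number"}},"xyz":{"type":"array","items":{"type":"array","items":{"type":"number"}}},"roll":{"type":"array","items":{"type":"number"}},"squeeze":{"type":"number"}},"required":["grip","xyz","roll"]}

```bash
mkdir -p pics; ls; cat > h.py <<'E'
import numpy as np, cv2
from workcell import r
def grab(n,f):
    c=r.camera(n); cv2.imwrite(f'pics/{f}.png',cv2.cvtColor(c['color'],cv2.COLOR_RGB2BGR))
    np.savez(f'pics/{f}.npz',**{k:np.array(v) for k,v in c.items()}); return c
def load(f): return dict(np.load(f'pics/{f}.npz'))
def K(c): return np.array([[c['fx'],0,c['cx']],[0,c['fy'],c['cy']],[0,0,1]],float)
def ray(c,uv):
    p=cv2.undistortPoints(np.array(uv,float).reshape(-1,1,2),K(c),np.array(c['distortion'],float)).reshape(-1,2)
    R=cv2.Rodrigues(np.array(c['rvec'],float))[0]; t=np.array(c['tvec'],float).reshape(3)
    d=np.c_[p,np.ones(len(p))]@R; return -R.T@t,d
def onz(c,uv,z):
    o,d=ray(c,uv); return o+d*((z-o[2])/d[:,2])[:,None]
def proj(c,P):
    return cv2.projectPoints(np.array(P,float).reshape(-1,1,3),np.array(c['rvec'],float),np.array(c['tvec'],float),K(c),np.array(c['distortion'],float))[0].reshape(-1,2)
E
python3 - <<'E'
from h import *
for n in('scene','top','wrist'):
    c=grab(n,n+'0'); print(n,ray(c,[[320,200]]))
print(r.get_obs())
E
```

```text
pics
scene (array([802.47063413, 519.26512718, 752.05135381]), array([[-0.31129368, -0.63383182, -0.70813472]]))
top (array([ 314.41068684,  -37.90796945, 1086.19104256]), array([[ 0.17649598, -0.01788352, -0.98416956]]))
wrist (array([174.28399869, 604.19033809, 372.31539074]), array([[ 0.28975381, -0.12399032, -0.94906292]]))
{'time': 0.15, 'q': array([ 1.09428818e+00,  3.08836311e-01,  1.63488943e+00,  1.83343469e-05,
        1.19972099e+00, -6.97174581e-02]), 'qd': array([ 0.00033047, -0.00174004, -0.00352219, -0.00081304,  0.00074257,
        0.00166891]), 'effort': array([ 9.77407535e-05, -4.15804482e+01, -2.77145863e+01, -1.63915661e-04,
        6.07620532e-03,  1.72936916e-05]), 'ee_pos': array([247.02980793, 573.4213874 , 241.29363523]), 'eef_rot': array([-2.58272804e-04,  2.01999017e-01,  9.79385286e-01, -8.90371362e-04]), 'ft_force': array([ 0.1680233 , -0.53623562, -0.30279995]), 'ft_torque': array([0.0059367 , 0.04247911, 0.06732736]), 'gripper_width': 85.24875333529813}
```

View pics/top0.png

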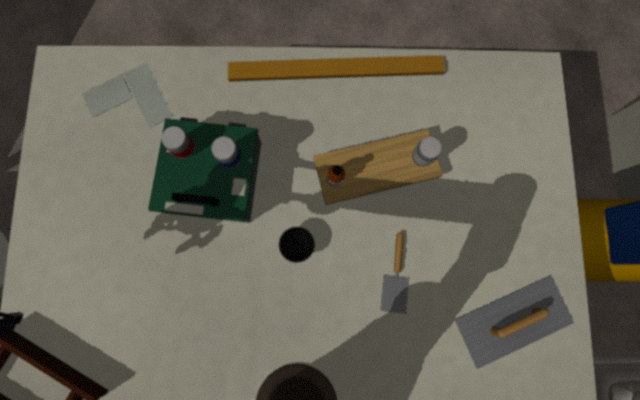

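View pics/scene0.png

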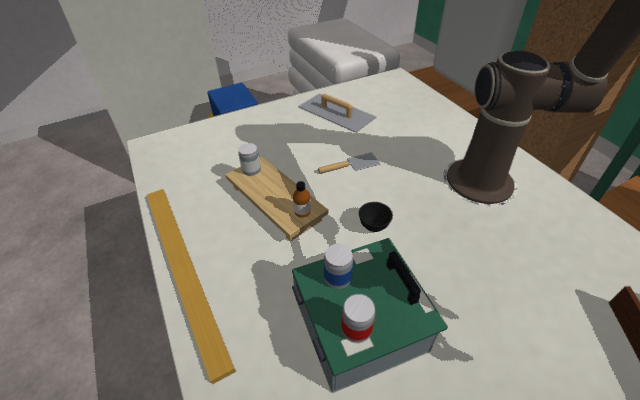

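View pics/wrist0.png

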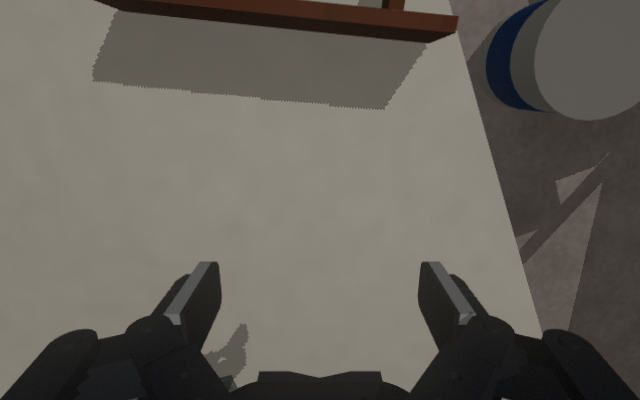

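The top view shows the lid at about (205,170) with red (178,140) and blue (225,152) tins. The shelf is at (378,165), with the white tin at (428,150) and the bottle at (336,175). The bowl is at (297,244) and the knife at (397,270). I'll measure these next.

```bash
python3 - <<'E'
from h import *
c=load('top0'); im=cv2.cvtColor(c['color'],cv2.COLOR_RGB2BGR)
cv2.imwrite('pics/topA.png',cv2.resize(im[100:230,140:270],None,fx=4.6,fy=4.6,interpolation=cv2.INTER_CUBIC))
cv2.imwrite('pics/topB.png',cv2.resize(im[110:215,300:460],None,fx=5,fy=5,interpolation=cv2.INTER_CUBIC))
s=load('scene0'); ims=cv2.cvtColor(s['color'],cv2.COLOR_RGB2BGR)
cv2.imwrite('pics/scA.png',cv2.resize(ims[225:385,280:450],None,fx=3.7,fy=3.7,interpolation=cv2.INTER_CUBIC))
cv2.imwrite('pics/scB.png',cv2.resize(ims[130:245,215:335],None,fx=5,fy=5,interpolation=cv2.INTER_CUBIC))
hsv=cv2.cvtColor(im,cv2.COLOR_BGR2HSV)
print('green',hsv[165,200],'wood',hsv[165,380],'tintop',hsv[135,173],hsv[146,425])
for n,lo,hi,z in(('lid',(60,90,20),(95,255,255),112),('shelf',(10,60,60),(28,255,255),50)):
    m=cv2.inRange(hsv,lo,hi); 
    m[:,500:]=0; m[:90]=0; m[230:]=0
    m=cv2.morphologyEx(m,cv2.MORPH_CLOSE,np.ones((5,5)))
    cs,_=cv2.findContours(m,0,1); k=max(cs,key=cv2.contourArea)
    h=cv2.convexHull(k).reshape(-1,2); 
    P=onz(c,h,z)[:,:2].astype(np.float32)
    print(n,cv2.contourArea(k),cv2.minAreaRect(P),cv2.boundingRect(k))
    print(cv2.boxPoints(cv2.minAreaRect(P)))
E
```

```text
green [ 75 164  53] wood [ 18 137 136] tintop [  5  12 132] [  0  12 129]
lid 6950.0 ((564.9852905273438, 219.61834716796875), (229.78250122070312, 229.5150604248047), 84.10599517822266) (149, 119, 108, 102)
[[439.0364  117.11874]
 [667.33813  93.55019]
 [690.9342  322.11795]
 [462.63245 345.6865 ]]
shelf 5508.5 ((590.6777954101562, -204.08499145507812), (135.0498046875, 314.7060546875), 14.14693832397461) (313, 129, 130, 76)
[[ 486.74222   -68.00787 ]
 [ 563.65936  -373.16956 ]
 [ 694.6134   -340.1621  ]
 [ 617.6962    -35.000427]]
```

View pics/topA.png

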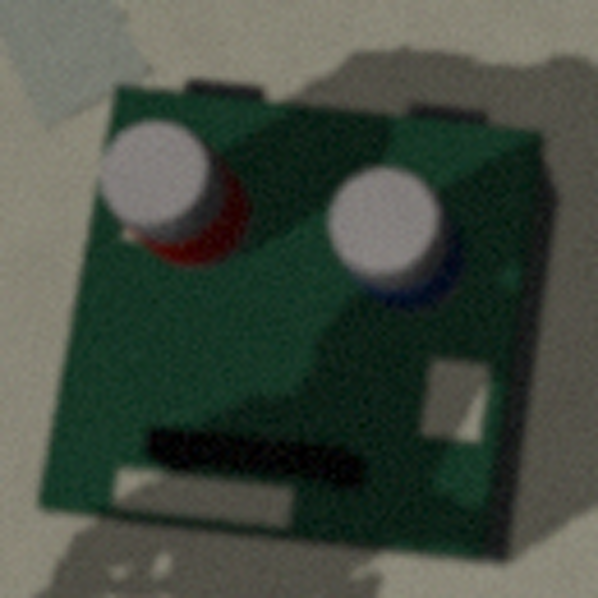

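View pics/topB.png

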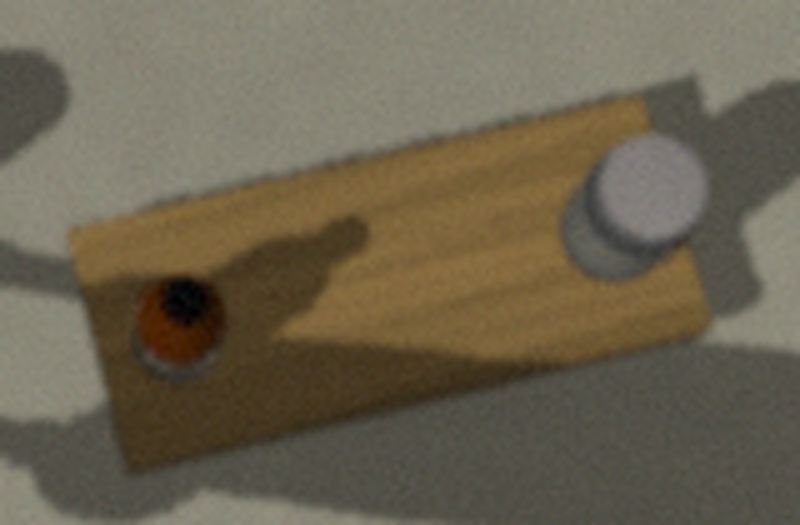

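View pics/scA.png

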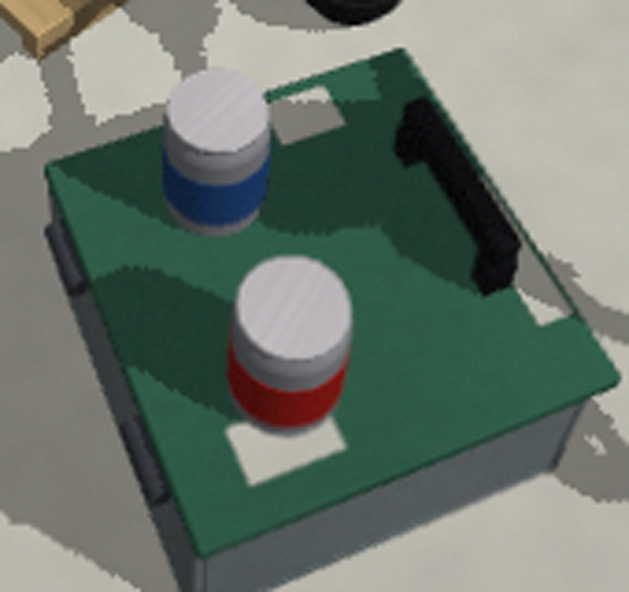

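View pics/scB.png

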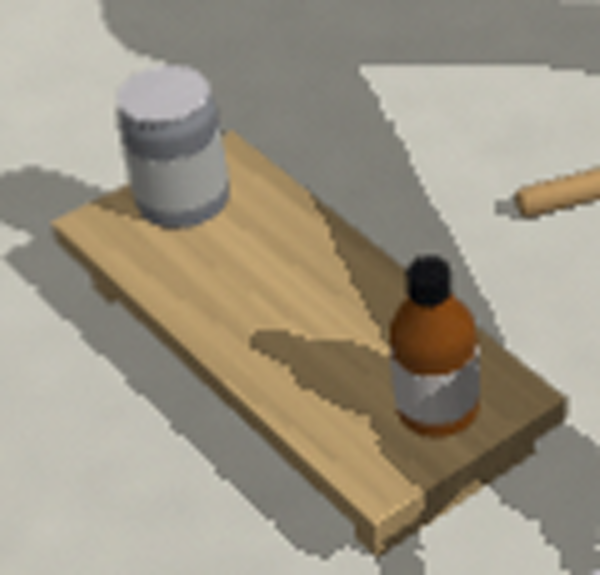

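```bash
python3 - <<'E'
from h import *
T=load('top0');S=load('scene0')
def u(p,s,o): return [(p[0]+.5)/s-.5+o[0],(p[1]+.5)/s-.5+o[1]]
d={'red':(u((155,173),4.6,(140,100)),u((293,308),3.7,(280,225)),192),
'blue':(u((385,222),4.6,(140,100)),u((217,112),3.7,(280,225)),192),
'white':(u((653,190),5,(300,110)),u((163,95),5,(215,130)),130),
'cap':(u((185,298),5,(300,110)),u((430,278),5,(215,130)),150)}
for n,(a,b,z) in d.items():
    print(n,onz(T,[a],z)[0].round(1),onz(S,[b],z)[0].round(1))
# bright disc refine
for cam,c in(('top',T),('scene',S)):
    g=c['color'].astype(int)
    for n,(a,b,z) in d.items():
        if n=='cap':continue
        p=np.array(a if cam=='top' else b).round().astype(int)
        v=np.median(g[p[1]-2:p[1]+3,p[0]-2:p[0]+3].min(2))
        m=((cv2.GaussianBlur(c['color'],(3,3),0).min(2)>v*.86)).astype(np.uint8)
        lab=cv2.connectedComponentsWithStats(m)
        l=lab[1][p[1],p[0]]; cs,_=cv2.findContours((lab[1]==l).astype(np.uint8),0,1)
        e=cv2.fitEllipse(max(cs,key=len)); print(cam,n,lab[2][l],onz(c,[e[0]],z)[0].round(1),np.round(e[1],1))
# handle ends on bar top z=157
print('handle',onz(T,[u((170,447),4.6,(140,100)),u((345,467),4.6,(140,100))],157).round(1))
print('handle scene',onz(S,[u((422,108),3.7,(280,225)),u((507,243),3.7,(280,225))],157).round(1))
# bowl,knife
print('bowl',onz(T,[[297,244]],50),'knife',onz(T,[[402,232],[395,312]],5))
E
```

```text
red [614.1 271.7 192. ] [614.6 274.8 192. ]
blue [590.3 159.8 192. ] [592.1 163.5 192. ]
white [ 614.8 -318.3  130. ] [ 617.1 -315.   130. ]
cap [554.5 -92.9 150. ] [556.3 -86.6 150. ]
top red [     1     46    594    354 128725] [416.8 -15.6 192. ] [387.1 573.4]
top blue [213 138  21  21 347] [590.5 161.  192. ] [19.5 20.8]
top white [420 138  21  20 308] [ 616.  -318.3  130. ] [18.6 19.3]
scene red [345 295  29  27 622] [614.3 275.  192. ] [25.7 29. ]
scene blue [  127    69   513   331 83169] [527.  206.5 192. ] [299.1 500.7]
scene white [  127    69   513   331 83489] [496.8 171.7 130. ] [299.2 501.3]
handle [[486.2 267.  157. ]
 [476.9 181.2 157. ]]
handle scene [[479.9 190.7 157. ]
 [490.5 279.  157. ]]
bowl [[390.00257394  -0.55382353  50.        ]] knife [[ 425.34076785 -270.61895999    5.        ]
 [ 223.88477985 -246.76851921    5.        ]]
```

Call:
drive_tool --grip '[8.5,8.5,8.5,8.5,8.5,8.5,8.5,8.5,8.5,8.5,8.5,8.5,8.5,8.5]' --pt "34.4 -41.2 0.8" --pt "34.4 -41.2 0.8" --pt "34.4 -41.2 0.8" --pt "34.4 -41.2 0.8" --pt "34.4 -41.2 0.8" --pt "34.4 -41.2 0.8" --pt "34.4 -41.2 0.8" --pt "34.4 -41.2 0.8" --pt "34.4 -41.2 0.8" --pt "34.4 -41.2 0.8" --pt "34.4 -41.2 0.8" --pt "34.4 -41.2 0.8" --pt "34.4 -41.2 0.8" --pt "34.4 -41.2 0.8" --roll '[-52.5,-52.5,-52.5,-52.5,-52.5,-52.5,-52.5,-52.5,-52.5,-52.5,-52.5,-52.5,-52.5,-52.5]' --squeeze 40

```text
time: 1.9
ee_pos: [590.9, 162.8, 250.4]
eef_rot: [0.0, 0.614, 0.789, 0.0]
ft_force: [0.1, -0.4, 0.4]
gripper_width: 85.3
```

```bash
python3 - <<'E'
from h import *
c=grab('wrist','wrist1'); o=r.get_obs(); print(o['ee_pos'],o['eef_rot'],o['time'])
print(proj(c,[[591,162,192],[614,273.5,192]]))
E
```

```text
[591.04199299 162.57623263 250.40272092] [4.03138216e-05 6.13959698e-01 7.89337371e-01 4.48699194e-05] 1.95
[[319.32600673 226.04167821]
 [418.36483236  37.87595984]]
```

View pics/wrist1.png

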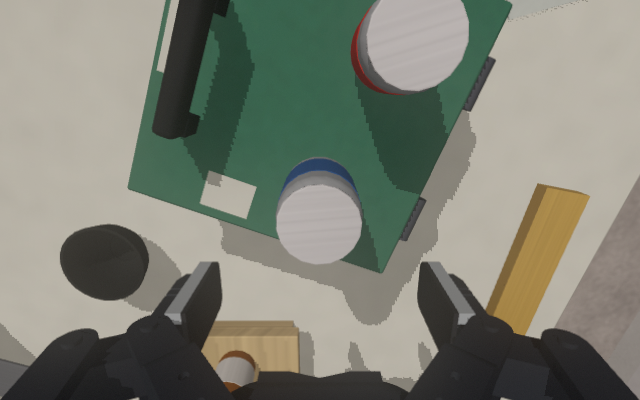

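Blue's lid centre appears at (319,224) in the wrist view and was predicted at (319,226), so I'm well centred. I'll descend and grip.

Call:
drive_tool --grip '[8.5,8.5,8.5,8.5,5.0,5.0,5.0,5.0,5.0,5.0]' --pt "0 0 -4" --pt "0 0 -8" --pt "0 0 -10" --pt "0 0 -10" --pt "0 0 -10" --pt "0 0 -10" --pt "0 0 -10" --pt "0 0 -10" --pt "0 0 -10" --pt "0 0 -10" --roll '[0,0,0,0,0,0,0,0,0,0]' --squeeze 50

```text
time: 3.2
ee_pos: [593.1, 162.3, 152.8]
eef_rot: [0.001, 0.614, 0.789, 0.002]
ft_force: [0.1, -0.4, 5.3]
gripper_width: 54.9
```

Call:
drive_tool --grip '[5.0,5.0,5.0,5.0,5.0,5.0,5.0,5.0,5.0,5.0,5.0,5.0,5.0,5.0,5.0]' --pt "0 0 1" --pt "0 0 3" --pt "0 0 7" --pt "0 0 10" --pt "0.2 -5 10" --pt "0.3 -10 10" --pt "0.4 -15 10" --pt "0.5 -20 10" --pt "0.6 -26 10" --pt "0.7 -32 10" --pt "0.8 -36 10" --pt "0.8 -39 10" --pt "0.8 -41 10" --pt "0.8 -41 10" --pt "0.8 -41 10" --roll '[0,0,0,0,0,0,0,0,0,0,0,0,0,0,0]'

```text
time: 5.08
ee_pos: [599.3, -246.8, 250.3]
eef_rot: [-0.0, 0.614, 0.789, 0.0]
ft_force: [0.5, -0.0, -1.4]
gripper_width: 54.9
```

```bash
python3 - <<'E'
from h import *
c=grab('wrist','wrist2'); grab('scene','scene2');grab('top','top2'); o=r.get_obs(); print(o['ee_pos'],o['eef_rot'],o['time'],o['ft_force'])
print(proj(c,[[616,-316.7,130]]))
E
```

```text
[ 599.43787164 -246.62837039  250.29792523] [-2.30679799e-04  6.13727004e-01  7.89518269e-01  1.18922475e-04] 5.225 [-0.30826669 -0.2239351  -1.65672271]
[[318.19166159 276.50623842]]
```

View pics/wrist2.png

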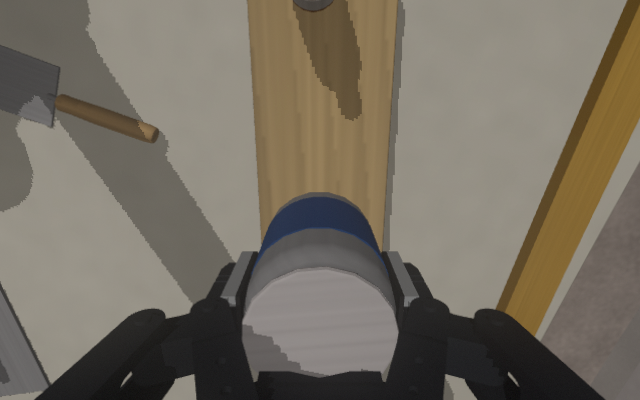

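View pics/scene2.png

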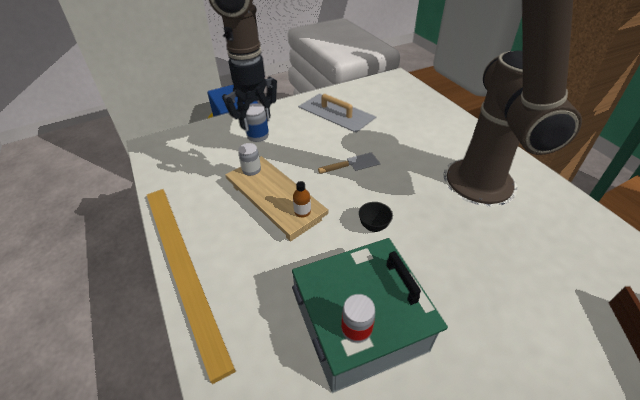

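Blue is held upright over the shelf, and the shelf edges are symmetric about the tin in the wrist view (x≈255–392, tin centre 320). I'll lower it next.

Call:
drive_tool --grip '[5.0,5.0,5.0,5.0,5.0,5.0,5.0,5.0]' --pt "0 -0.1 -4" --pt "0 -0.1 -8" --pt "0 -0.1 -12" --pt "0 -0.1 -14" --pt "0 -0.1 -15" --pt "0 -0.1 -15.5" --pt "0 -0.1 -15.5" --pt "0 -0.1 -15.5" --roll '[0,0,0,0,0,0,0,0]'

```text
time: 6.22
ee_pos: [600.3, -249.5, 96.7]
eef_rot: [0.001, 0.614, 0.789, 0.0]
ft_force: [-0.1, 0.6, -1.3]
gripper_width: 54.6
```

Call:
drive_tool --grip '[5.0,5.0,5.0,5.0]' --pt "0 0 -0.2" --pt "0 0 -0.3" --pt "0 0 -0.4" --pt "0 0 -0.4" --roll '[0,0,0,0]'

```text
time: 6.72
ee_pos: [599.2, -249.0, 91.1]
eef_rot: [-0.0, 0.614, 0.789, -0.0]
ft_force: [-0.2, -0.4, -2.0]
gripper_width: 54.6
```

Call:
drive_tool --grip '[5.0,5.0,5.0]' --pt "0 0 -0.1" --pt "0 0 -0.2" --pt "0 0 -0.2" --roll '[0,0,0]'

```text
time: 7.1
ee_pos: [599.4, -249.1, 90.9]
eef_rot: [-0.0, 0.614, 0.789, -0.0]
ft_force: [-4.0, 1.5, 6.2]
gripper_width: 54.8
```

Call:
drive_tool --grip '[7.0,8.5,8.5,8.5,8.5,8.5,8.5,8.5]' --pt "0 0 0.1" --pt "0 0 0.1" --pt "0 0 0.1" --pt "0 0 0.1" --pt "0 0 3" --pt "0 0 8" --pt "0 0 12" --pt "0 0 16" --roll '[0,0,0,0,0,0,0,0]'

```text
time: 8.1
ee_pos: [599.3, -249.0, 250.6]
eef_rot: [0.0, 0.614, 0.789, 0.0]
ft_force: [0.4, 0.7, 0.5]
gripper_width: 85.1
```

```bash
python3 - <<'E'
from h import *
c=grab('wrist','wrist3'); o=r.get_obs(); print(o['ee_pos'],o['time'],o['ft_force'])
print(proj(c,[[616,-316.7,130],[599,-249,130]]))
E
```

```text
[ 602.43224793 -250.49389904  257.66527176] 8.15 [ 1.18651539 -1.62804364  3.37162095]
[[318.92517977 273.87998461]
 [319.11452242 193.73832127]]
```

View pics/wrist3.png

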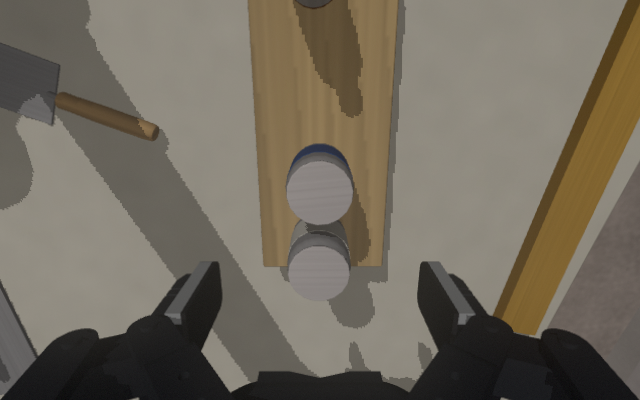

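```bash
python3 - <<'E'
from h import *
c=load('wrist1'); print(onz(c,[[413.5,37.5],[319,224]],192)); c=load('wrist3'); print(onz(c,[[319.5,193],[319,270]],130)); print(r.get_obs()['ee_pos'])
E
```

```text
[[611.57267509 273.0660848  192.        ]
 [590.48681453 163.22572136 192.        ]]
[[ 599.141134   -248.35093157  130.        ]
 [ 615.16703078 -313.1595674   130.        ]]
[ 602.43224793 -250.49389904  257.66527176]
```

Call:
drive_tool --grip '[8.5,8.5,8.5,8.5,8.5,8.5,8.5,8.5,8.5,8.5,8.5,8.5]' --pt "1.4 52.2 0.5" --pt "1.4 52.2 0.5" --pt "1.4 52.2 0.5" --pt "1.4 52.2 0.5" --pt "1.4 52.2 0.5" --pt "1.4 52.2 0.5" --pt "1.4 52.2 0.5" --pt "1.4 52.2 0.5" --pt "1.4 52.2 0.5" --pt "1.4 52.2 0.5" --pt "1.4 52.2 0.5" --pt "1.4 52.2 0.5" --roll '[0,0,0,0,0,0,0,0,0,0,0,0]'

```text
time: 9.65
ee_pos: [613.6, 270.9, 254.2]
eef_rot: [0.0, 0.615, 0.788, -0.0]
ft_force: [-0.8, 1.1, -0.3]
gripper_width: 85.2
```

```bash
python3 - <<'E'
from h import *
c=grab('wrist','wrist4'); o=r.get_obs(); print(o['ee_pos'],o['time'],o['ft_force'])
print(proj(c,[[613,273.3,192]]))
E
```

```text
[613.67436544 271.07620124 254.32944774] 9.7 [-0.93235162 -0.64949989 -0.92363613]
[[319.53892937 218.62323117]]
```

View pics/wrist4.png

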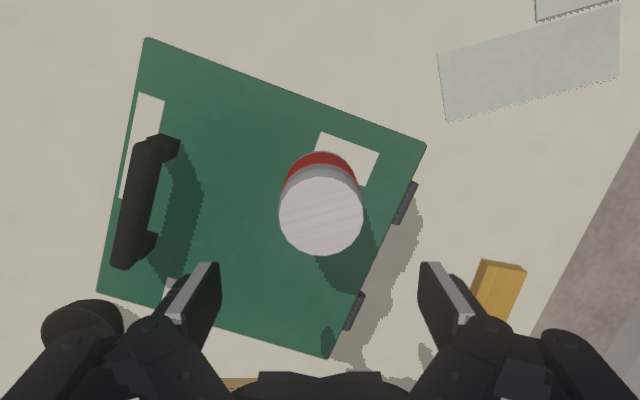

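Red's centre is at (320,215), about 4 mm ahead in y, so I'll correct for that and grip.

Call:
drive_tool --grip '[8.5,8.5,8.5,8.5,5.0,5.0,5.0,5.0,5.0,5.0]' --pt "0 0.4 -4" --pt "0 0.4 -8" --pt "0 0.4 -10.2" --pt "0 0.4 -10.2" --pt "0 0.4 -10.2" --pt "0 0.4 -10.2" --pt "0 0.4 -10.2" --pt "0 0.4 -10.2" --pt "0 0.4 -10.2" --pt "0 0.4 -10.2" --roll '[0,0,0,0,0,0,0,0,0,0]'

```text
time: 10.95
ee_pos: [615.0, 277.6, 155.0]
eef_rot: [0.001, 0.614, 0.789, 0.002]
ft_force: [-0.2, -0.2, 5.9]
gripper_width: 54.7
```

Call:
drive_tool --grip '[5.0,5.0,5.0,5.0,5.0,5.0,5.0,5.0,5.0,5.0,5.0,5.0,5.0,5.0,5.0,5.0]' --pt "0 0 1" --pt "0 0 3" --pt "0 0 7" --pt "0 0 10" --pt "-0.3 -5 10" --pt "-0.6 -10 10" --pt "-1 -15 10" --pt "-1.3 -20 10" --pt "-1.7 -26 10" --pt "-2.2 -32 10" --pt "-2.7 -38 10" --pt "-3 -42 10" --pt "-3.1 -44 10" --pt "-3.2 -45.6 10" --pt "-3.2 -45.6 10" --pt "-3.2 -45.6 10" --roll '[0,0,0,0,0,0,0,0,0,0,0,0,0,0,0,0]'

```text
time: 12.95
ee_pos: [581.5, -177.6, 252.2]
eef_rot: [-0.0, 0.614, 0.789, 0.0]
ft_force: [0.7, 0.4, -2.9]
gripper_width: 54.8
```

```bash
python3 - <<'E'
from h import *
c=grab('wrist','wrist5'); o=r.get_obs(); print(o['ee_pos'],o['time'],o['ft_force'])
grab('scene','scene5')
E
```

```text
[ 581.47208476 -177.59661319  252.17392316] 13.0 [-0.14137796  0.68841689 -3.09409075]
```

View pics/wrist5.png

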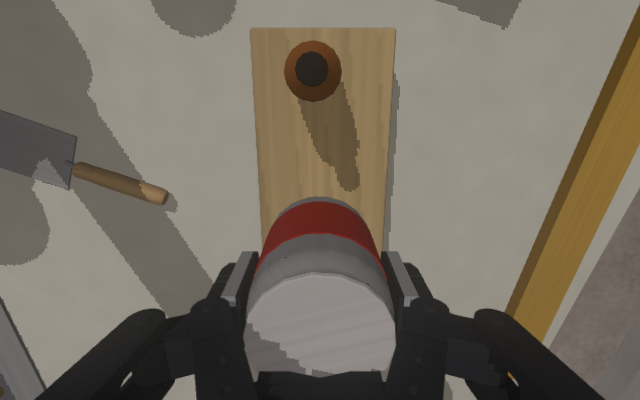

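View pics/scene5.png

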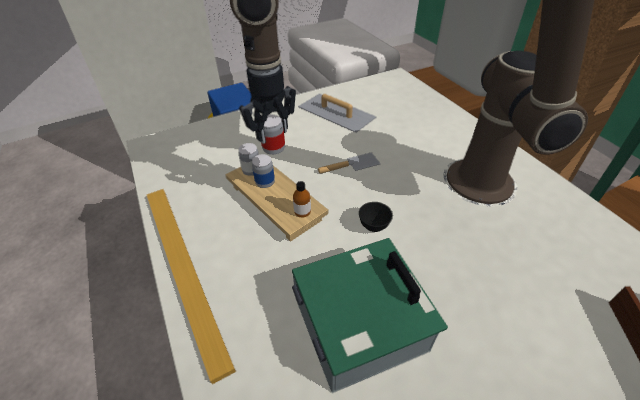

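Call:
drive_tool --grip '[5.0,5.0,5.0,5.0,5.0,5.0,5.0,5.0,5.0]' --pt "0 0 -4" --pt "0 0 -8" --pt "0 0 -12" --pt "0 0 -14" --pt "0 0 -15" --pt "0 0 -15.5" --pt "0 0 -15.8" --pt "0 0 -15.8" --pt "0 0 -15.8" --roll '[0,0,0,0,0,0,0,0,0]'

```text
time: 14.18
ee_pos: [581.9, -179.3, 95.1]
eef_rot: [0.001, 0.614, 0.789, 0.0]
ft_force: [0.2, 0.4, -1.8]
gripper_width: 55.0
```

Call:
drive_tool --grip '[5.0,5.0,5.0,5.0]' --pt "0 0 -0.1" --pt "0 0 -0.2" --pt "0 0 -0.2" --pt "0 0 -0.2" --roll '[0,0,0,0]'

```text
time: 14.68
ee_pos: [581.6, -179.2, 93.1]
eef_rot: [0.0, 0.614, 0.789, 0.0]
ft_force: [-2.7, -1.1, 4.9]
gripper_width: 54.7
```

Call:
drive_tool --grip '[7.0,8.5,8.5,8.5,8.5,8.5,8.5,8.5,8.5,8.5]' --pt "0 0 0.1" --pt "0 0 0.1" --pt "0 0 0.1" --pt "0 0 0.1" --pt "0 0 3" --pt "0 0 8" --pt "0 0 12" --pt "0 0 16" --pt "0 0 16" --pt "0 0 16" --roll '[0,0,0,0,0,0,0,0,0,0]'

```text
time: 15.92
ee_pos: [580.8, -178.8, 251.5]
eef_rot: [-0.001, 0.614, 0.789, -0.0]
ft_force: [-0.3, 0.4, -1.1]
gripper_width: 85.0
```

```bash
python3 - <<'E'
from h import *
c=grab('wrist','wrist6'); o=r.get_obs(); print(o['ee_pos'],o['time'],o['ft_force'])
print(proj(c,[[616,-316.7,130],[599,-249,130],[581.6,-179.2,130]]))
E
```

```text
[ 580.26857251 -178.59348548  250.47460086] 15.975 [ 0.44033735 -0.3245206  -0.7712091 ]
[[319.85203139 345.07715203]
 [320.09513452 276.42939514]
 [320.54722503 194.33283221]]
```

View pics/wrist6.png

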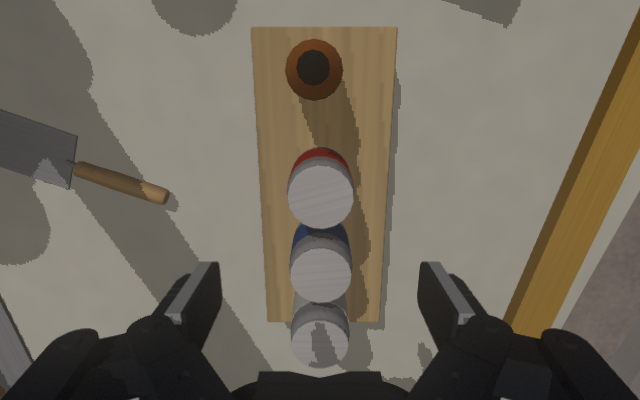

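The three tins are in line at (321,195), (321,274) and (320,342) in the wrist view, evenly spaced. I'll go on to the handle.

Call:
drive_tool --grip '[8.5,8.5,8.5,8.5,8.5,8.5,8.5,8.5,8.5,8.5,8.5,8.5]' --pt "-9.6 40.8 0" --pt "-9.6 40.8 0" --pt "-9.6 40.8 0" --pt "-9.6 40.8 0" --pt "-9.6 40.8 0" --pt "-9.6 40.8 0" --pt "-9.6 40.8 0" --pt "-9.6 40.8 0" --pt "-9.6 40.8 0" --pt "-9.6 40.8 0" --pt "-9.6 40.8 0" --pt "-9.6 40.8 0" --roll '[-20,-20,-20,-20,-20,-20,-20,-20,-20,-20,-20,-20]'

```text
time: 17.48
ee_pos: [485.7, 228.2, 252.3]
eef_rot: [0.0, 0.743, 0.67, 0.0]
ft_force: [0.3, -0.8, -0.0]
gripper_width: 85.4
```

```bash
python3 - <<'E'
from h import *
c=grab('wrist','wrist7'); grab('top','top7'); o=r.get_obs(); print(o['ee_pos'],o['time'],o['ft_force'])
print(proj(c,[[485,229,157]]))
E
```

```text
[485.52488262 228.54169038 252.35838077] 17.575 [-1.11891583  0.33082876  0.55673318]
[[318.17577983 203.58224863]]
```

View pics/wrist7.png

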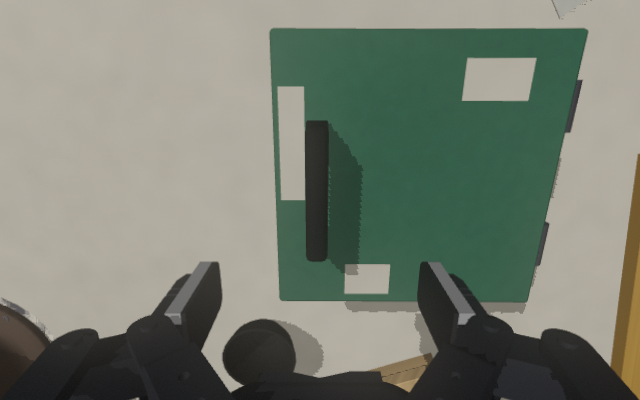

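View pics/top7.png

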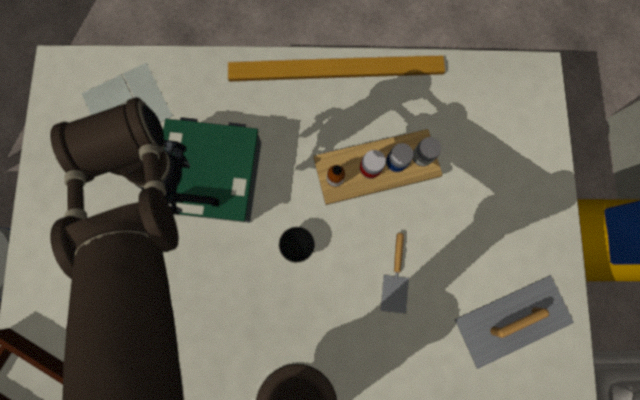

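The handle bar runs from (317,121) to (317,261), vertical in the wrist view. That puts its centre about 8 mm further in +y than I had. I'll descend and grip it.

Call:
drive_tool --grip '[8.5,8.5,8.5,8.5,8.5,4.0,0,0,0,0,0,0,0,0]' --pt "0 0.8 -4" --pt "0 0.8 -8" --pt "0 0.8 -10.5" --pt "0 0.8 -11.3" --pt "0 0.8 -11.3" --pt "0 0.8 -11.3" --pt "0 0.8 -11.3" --pt "0 0.8 -11.3" --pt "0 0.8 -11.3" --pt "0 0.8 -11.3" --pt "0 0.8 -11.3" --pt "0 0.8 -11.3" --pt "0 0.8 -11.3" --pt "0 0.8 -11.3" --roll '[0,0,0,0,0,0,0,0,0,0,0,0,0,0]' --squeeze 80

```text
time: 19.32
ee_pos: [484.4, 237.2, 140.0]
eef_rot: [-0.001, 0.742, 0.67, -0.001]
ft_force: [-4.1, -0.0, 5.2]
gripper_width: 14.6
```

```bash
python3 - <<'E'
from h import *
c=grab('wrist','wrist8'); grab('scene','scene8'); o=r.get_obs(); print(o['ee_pos'],o['time'],o['ft_force'],o['ft_torque'])
E
```

```text
[484.4169708  237.19533904 139.97853113] 19.425 [-4.314398   -0.12401684  5.0801072 ] [ 0.00275203  0.56370776 -0.22960128]
```

View pics/wrist8.png

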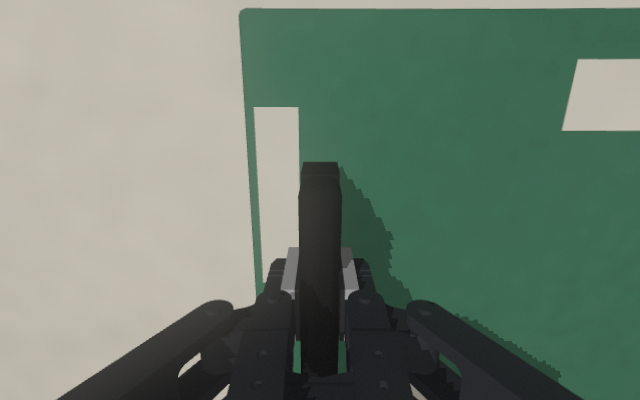

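View pics/scene8.png

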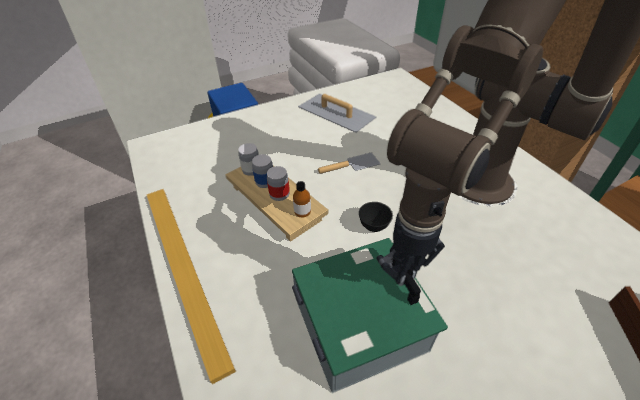

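Call:
drive_tool --grip '[0,0,0,0,0]' --pt "0 0 0.1" --pt "0.1 0 0.3" --pt "0.1 0 0.4" --pt "0.1 0 0.5" --pt "0.1 0 0.5" --roll '[0,0,0,0,0]'

```text
time: 20.05
ee_pos: [484.7, 237.1, 141.5]
eef_rot: [-0.001, 0.742, 0.67, -0.001]
ft_force: [1.3, 5.7, -17.3]
gripper_width: 14.2
```

Call:
drive_tool --grip '[0,0,0]' --pt "0 0 0.1" --pt "0.1 0 0.2" --pt "0.1 0 0.2" --roll '[0,0,0]'

```text
time: 20.42
ee_pos: [485.0, 237.1, 142.8]
eef_rot: [-0.002, 0.742, 0.67, -0.002]
ft_force: [2.5, 6.1, -17.4]
gripper_width: 14.7
```

Call:
drive_tool --grip '[0,0,0,0]' --pt "0.1 0 0.1" --pt "0.1 0 0.2" --pt "0.1 0 0.3" --pt "0.1 0 0.3" --roll '[0,0,0,0]'

```text
time: 20.92
ee_pos: [485.6, 237.0, 145.1]
eef_rot: [-0.002, 0.742, 0.67, -0.002]
ft_force: [3.3, 6.3, -21.6]
gripper_width: 14.5
```

```bash
python3 - <<'E'
from h import *
c=grab('wrist','wrist9'); grab('scene','scene9'); o=r.get_obs(); print(o['ee_pos'],o['time'],o['ft_force'],o['ft_torque'])
a=cv2.imread('pics/scene8.png')[220:390,280:460];b=cv2.imread('pics/scene9.png')[220:390,280:460]
cv2.imwrite('pics/cmp9.png',cv2.resize(np.hstack([a,b]),None,fx=2.2,fy=2.2,interpolation=cv2.INTER_CUBIC))
E
```

```text
[485.61922802 237.01245717 145.08375646] 21.025 [  2.81500452   6.70353676 -21.01340404] [ 1.12821725  0.50158856 -0.11755606]
```

View pics/cmp9.png

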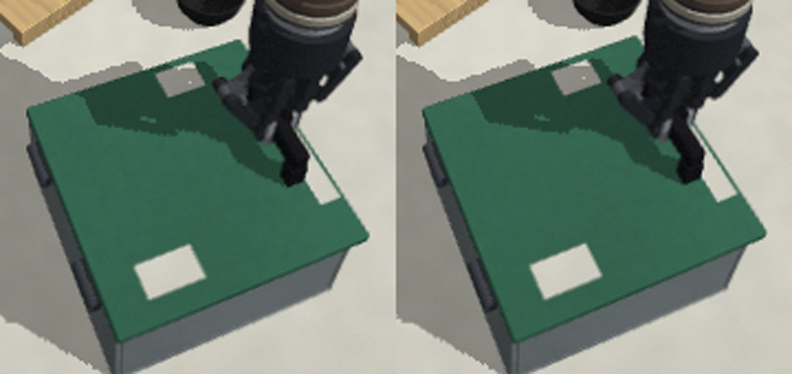

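View pics/wrist9.png

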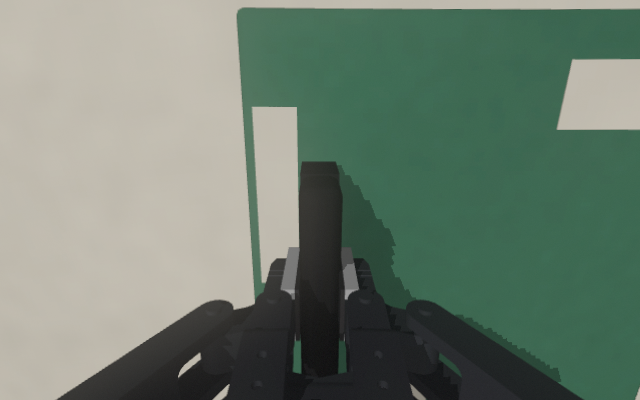

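Call:
drive_tool --grip '[0,0,0,0]' --pt "0.1 0 0.2" --pt "0.1 0 0.4" --pt "0.2 0 0.5" --pt "0.2 0 0.5" --roll '[0,0,0,0]'

```text
time: 21.52
ee_pos: [487.0, 236.8, 149.9]
eef_rot: [-0.003, 0.743, 0.67, -0.003]
ft_force: [2.5, 5.8, -20.1]
gripper_width: 14.6
```

Call:
drive_tool --grip '[0,0,0,0]' --pt "0.1 0 0.2" --pt "0.1 0 0.4" --pt "0.2 0 0.5" --pt "0.2 0 0.5" --roll '[0,0,0,0]'

```text
time: 22.02
ee_pos: [488.2, 236.7, 154.2]
eef_rot: [-0.003, 0.743, 0.67, -0.004]
ft_force: [2.3, 6.1, -21.8]
gripper_width: 14.9
```

```bash
python3 - <<'E'
from h import *
c=grab('wrist','wrist10'); grab('scene','scene10'); o=r.get_obs(); print(o['ee_pos'],o['time'],o['ft_force'],o['ft_torque'])
a=cv2.imread('pics/scene8.png')[220:390,280:460];b=cv2.imread('pics/scene10.png')[220:390,280:460]
cv2.imwrite('pics/cmp10.png',cv2.resize(np.hstack([a,b]),None,fx=2.2,fy=2.2,interpolation=cv2.INTER_CUBIC))
E
```

```text
[488.16693598 236.68511611 154.14550038] 22.125 [  3.27068638   6.71185307 -21.3339682 ] [ 1.21083076  1.10350575 -0.19723199]
```

View pics/cmp10.png

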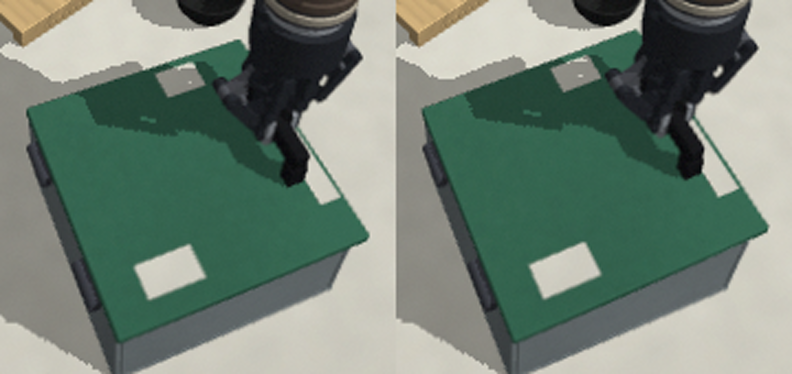

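View pics/wrist10.png

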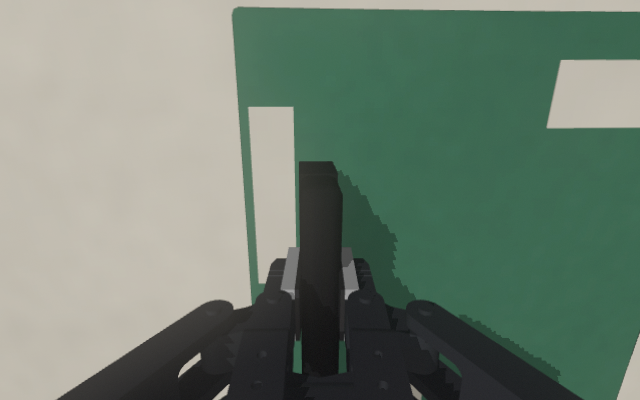

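Call:
drive_tool --grip '[0,0,0,0]' --pt "0.1 0 0.2" --pt "0.1 0 0.3" --pt "0.2 0 0.4" --pt "0.2 0 0.4" --roll '[0,0,0,0]'

```text
time: 22.62
ee_pos: [489.2, 236.6, 157.6]
eef_rot: [-0.004, 0.743, 0.67, -0.005]
ft_force: [3.2, 6.0, -22.6]
gripper_width: 14.7
```

Call:
drive_tool --grip '[0,0,0,0]' --pt "0.1 0 0.2" --pt "0.1 0 0.3" --pt "0.2 0 0.4" --pt "0.2 0 0.4" --roll '[0,0,0,0]'

```text
time: 23.12
ee_pos: [490.4, 236.4, 161.1]
eef_rot: [-0.005, 0.743, 0.67, -0.006]
ft_force: [2.4, 7.3, -22.6]
gripper_width: 14.5
```

Call:
drive_tool --grip '[0,0,0,0]' --pt "0.1 0 0.2" --pt "0.1 0 0.3" --pt "0.2 0 0.4" --pt "0.2 0 0.4" --roll '[0,0,0,0]'

```text
time: 23.62
ee_pos: [492.8, 236.2, 167.7]
eef_rot: [-0.004, 0.742, 0.67, -0.006]
ft_force: [-3.8, 4.1, -14.7]
gripper_width: 14.3
```

Call:
drive_tool --grip '[0,0,0,0,0,0]' --pt "0 0 0" --pt "0 0 0" --pt "0 0 0" --pt "0 0 0" --pt "0 0 0" --pt "0 0 0" --roll '[0,0,0,0,0,0]'

```text
time: 24.38
ee_pos: [492.8, 236.2, 167.8]
eef_rot: [-0.004, 0.742, 0.67, -0.006]
ft_force: [-4.2, 4.7, -14.5]
gripper_width: 14.8
```

```bash
python3 - <<'E'
from h import *
c=grab('wrist','wrist11'); s=grab('scene','scene11'); o=r.get_obs(); print(o['ee_pos'],o['time'],o['ft_force'],o['ft_torque'],o['gripper_width'])
a=cv2.imread('pics/scene8.png')[220:390,280:460];b=cv2.imread('pics/scene11.png')[220:390,280:460]
cv2.imwrite('pics/cmp11.png',cv2.resize(np.hstack([a,b]),None,fx=2.2,fy=2.2,interpolation=cv2.INTER_CUBIC))
# predicted front corners vs angle; chest yaw -5.87deg, handle shut at (484.5,237)
y=np.radians(-5.87); X=np.array([np.cos(y),np.sin(y),0]);Y=np.array([-np.sin(y),np.cos(y),0]);Z=np.array([0,0,1])
H=np.array([484.5,237,0])+195*X+100*Z
for t in(0,.1,.15,.2):
    P=[H+(-230*np.cos(t)+12*np.sin(t))*X+(230*np.sin(t)+12*np.cos(t))*Z+s_*115*Y for s_ in(-1,1)]
    print(t,((proj(s,P)-[280,220])*2.2).round(0))
E
```

```text
[492.84460766 236.22053786 167.78550667] 24.475 [ -3.35171617   4.39377081 -15.56309029] [ 0.92580731  2.57005999 -0.14415966] 14.646064968404502
0 [[242.  40.]
 [375. 239.]]
0.1 [[242.  26.]
 [379. 227.]]
0.15 [[242.  19.]
 [381. 222.]]
0.2 [[241.  12.]
 [381. 216.]]
```

View pics/cmp11.png

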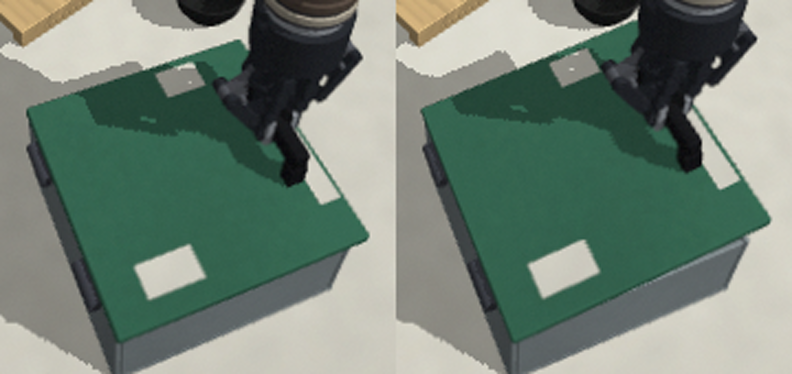

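View pics/scene11.png

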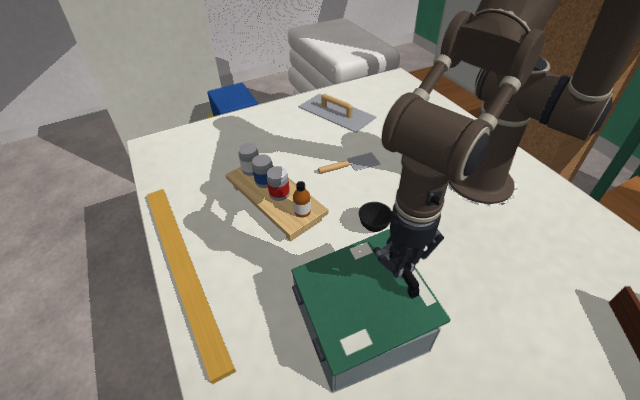

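The front corner moved up about 16 px, against 17 px predicted for 0.15 rad. The lid is steady at about 0.145 rad and the tins are standing in their row, so I'm handing in.

```bash
python3 - <<'E'
from h import *
print(r.close_job()); o=r.get_obs(); print(o['ee_pos'],o['time'],o['ft_force'])
E
```

```text
the job is handed in; nothing more can be done
None
the job is handed in; nothing more can be done
```

I moved both tins onto the shelf, broke the lid free by its handle, and handed the job in at about 24.5 s with the handle still gripped. No verdict was reported.

- **Tins:** the blue tin stands next to the white one and the red tin next to blue. In the wrist view before I went to the handle, all three were upright, in line to within about 2 mm, with centres about 67 to 72 mm apart. The last scene picture shows them unchanged.
- **Lid:** it came up gradually under about 17 to 22 N. My last check put it at about 0.145 rad, from the gripper's 28 mm rise and from the lid corner in the scene view. The reading held steady for 0.75 s with an 80 N squeeze.
- **Other items:** the white tin, bottle, bowl and knife look unmoved in the pictures. I did not measure their positions again.

**Disagreements:**
- The top and scene cameras differed by about 3 mm (up to 6 mm on the bottle cap).
- My first estimate of the handle was about 8 mm off in y, and I corrected it from the wrist camera before gripping.
- The upward pull stayed higher than the stated seal forces, still about 15 N at the end. I think this is because the gripper cannot tilt with the bar. I saw no slip in the wrist pictures up to about 0.07 rad. I did not view the final wrist picture, but the last scene view shows the handle still gripped.

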